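Park the bearing roller at the top of the gutter

TASK

Nothing is to be grasped or lifted. With a fingertip, push the bearing roller steadily up the sloped gutter until it drops over the crest into the rest against the tall end stop and stays there by itself; do not bat it or let it run loose. Then push the steel keeper arm round by its peg until it lies straight across the gutter behind the roller, so that it cannot roll back. Leave the blank, the tin and the offcut beside the gutter where they are.

Things in the scene. Friction and masses are not known exactly. Their poses are not given: they have to be found in the camera images.
- roller: steel ball-bearing roller, black seals, solid hub, smooth rim, 62 mm diameter, 24 mm wide, about 0.35 kg, on its rim in the gutter, axle level and across it. Origin at its centre; y axis = axle, x and z turn as it rolls. At the start it leans on the low stop, centre at x = -0.101, z = 0.049 in the gutter's frame. Rolls back down if let go on the slope; 3 N or less at about centre height pushes it up.
- gutter: wooden gutter fixed to the bench on a base board 290 x 112 x 10 mm (x -0.143 to 0.147, y -0.047 to 0.065). Origin on the bench top, on the gutter's centre line; x level along the gutter towards its high end, y left when looking uphill, z up; figures given here are in this frame, m. Channel 27 mm wide; side rails 10 mm thick, rising 14 mm over the sloped floor.
- ramp: the sloped floor: climbs at 0.122 rad from z = 0.014 at x = -0.130 to the crest, z = 0.039 at x = 0.075 (gutter's frame). Origin on the crest's edge at the centre line, x up along the slope, z square to the floor; the rolling roller's centre is 0.031 above it. The low stop at the foot (x -0.130 to -0.120) is only 10 mm high (top z = 0.025): a fingertip fits above it behind the roller.
- rest (a point): centre of the roller when parked: x = 0.0915, y = 0, z = 0.066 in the gutter's frame. Past the crest the floor steps 4 mm down to this level rest (floor z = 0.035), which ends at the face of the tall end stop at x = 0.124 (stop top z = 0.076). The roller has 3 mm of play there, from 0.090 to 0.093.
- keeper (a joint): angle of the keeper (rad): 0 = straight across the gutter (its closed limit), growing as it opens clockwise seen from above; at 1.57 it points straight downhill, at 3.14 it would point outward to the gutter's left. Starts open at 1.8 to 2.4 (limit 2.6). Stays where left; about 1 to 2 N at the peg turns it.
- keeper_pivot (a point): the keeper's vertical pivot, on the block at the left of the gutter, at x = 0.0505, y = 0.042, z = 0.0635 in the gutter's frame. The keeper is a flat steel arm 10 mm wide and 6 mm thick (z = 0.0605 to 0.0665) reaching 66 mm from the pivot.
- keeper_peg (a point): middle of the free part of the upright dark steel peg on the keeper, 50 mm from the pivot; 12 mm in diameter, from z = 0.0665 to 0.0945 (this point is at 0.0805). Push it sideways with a fingertip. Closed, it stands over the gutter at x = 0.0505, y = -0.008 in the gutter's frame.
- blank: round wooden turning blank, 60 mm across, 50 mm high, standing to the right of the gutter; leave alone. Origin at the centre of its underside.
- tin: round wax tin, 66 mm across, 28 mm high, to the right of the gutter; leave alone. Origin at the centre of its underside.
- block: pale wooden offcut, 42 x 58 x 26 mm, to the left of the gutter's low half; leave alone. Origin at the centre of its underside.
There are look-alikes about, which are no part of the job. Leave any orange or purple look-alike of the roller alone.

How it is judged:
By the outcome, as a careful person would: the job done as asked, in the order asked, and still so for the second after the job is handed in, with the robot touching nothing.
It also fails if it takes over 61 s, if anything falls off the work surface, if the arm or the gripper's body presses on something with over 40 N, if the wrist force passes 120 N, or if a joint passes its speed limit or range.

ROBOT

A 6-joint arm with a two-finger parallel gripper is mounted at the origin on a cart in front of the work surface, level with it; the furniture and walls round the work are solid. World frame = base frame: x ahead of the robot, y to its left, z up, the work surface at z = 0. Lengths are in mm, angles in rad, forces in N, time in s.
With the tool pointing down it reaches from about 375 to 975 mm from the base axis. Payload 3.8 kg.
Tool frame: the origin (TCP) lies between the finger pads; the fingertips stand 19 mm ahead of it and the grasp point (between the pads) is the TCP; z points along the fingers, y is the line along which they close (so a half turn about z gives the same grasp; the last joint's range is limited). The gripper opens to 85 mm and grips with 20 to 120 N. Pads are 22 mm wide; open, the fingers measure 114 mm over their backs; the gripper's body (76 mm by 85 mm) begins 54 mm behind the grasp point. The pads swing forward as they close: fully open they stand 13 mm farther back than shut.
Start: joints at [-1.387, 0.264, 1.604, -0, 1.274, -0.037], TCP at [147.827, -658.609, 250.28] pointing down, gripper open.
Joint ranges: [-2.63, 2.63], [-0.94, 2.18], [0.31, 2.57], [-1.31, 4.45], [0, 2.66], [-2.55, 2.55]. Speed limits (rad/s): [2.57, 2.57, 3.14, 3.14, 3.14, 3.14].

INTERFACE

Orientations are given as a unit quaternion [x, y, z, w].
In Python, from plant import arm gives the robot as it stands. The module is installed in compiled form; this text tells all that it offers.
- The arm moves only by the tool drive_tool, never from a script. Its argument "plan" is text: rows parted by semicolons, each of 4 numbers parted by spaces: the shift along the tool's x, y, z scaled (see below), then the turn about the tool's z scaled (see below). In form: dx dy dz spin; .... A call has 1 to 20 rows; each row is the pose to reach, as a shift and turn from the pose commanded when the call began, along the tool's axes at that moment, turning the shorter way round; what a row does not reach only later rows make up. The controller multiplies each number of a shift by 0.15 m and each number of a turn by 360 degrees. A row lasts 1/12 s, in which the tool goes at most 41.7 mm and 7.16 degrees, less where a joint would pass 70% of its speed; a pose out of reach is approached as far as the arm can. A call with a number of a shift or a turn outside -1 to 1 is refused whole. A call with a gripper value outside its range is refused whole. "gripper" is the gripper command: -1 is shut, 1 is fully open, values between are in proportion, set as the call begins (left out, the last holds). The fingers move at their own pace and stop on an object; "force" is the grip in N (left out, the last holds). Time passes only in rows, so rows that repeat a pose let the fingers close. It gives the time, the measured TCP pose, the force, the opening and the grip force at its end, in the units of the state.
- arm.observe(): the state, without advancing time (a new reading comes with each control period).
- arm.camera(name): name is "scene" or "side" or "wrist"; returns the picture (384x512x3 uint8, red, green, blue); there is no depth.
- arm.camera_params(name): a dict with "fovy" (degrees; the focal length in pixels is half the picture's height over the tangent of half this angle, whatever the lens; pixels are square), "cx", "cy" (the principal point, pixels), "extrinsics" (4x4, takes a point from camera to world coordinates). Camera axes: x right, y down, z forward; pixel columns grow to the right and rows downward; lengths in mm; the calibration is good to about 2 mm. A picture is of the moment at which its call begins: read the wrist's pose just before it. camera_params takes no time and is no camera call; for the wrist camera it gives the pose at the moment of the call.
- arm.sign_off(): hands the job in; it is judged then, once.
The state is a dict: "time_s": time; "qpos": joint angles; "joint_vel": joint speeds; "effort": joint torques, N m; "tool_pos": TCP position; "tcp_rot": TCP orientation; "ft_force": force on the tool from outside, world axes, zero at the start; "torque": the same for the moment, N m; "gripper_width": opening from 0.0 (shut) to 1.0 (fully open); "grasp_force": force on a finger pad.
Only numpy, scipy, OpenCV 4.12 (cv2) and the standard library are available. Lean on these libraries where they do the work, as an engineer would, in place of code of your own. Each camera call takes 0.05 s, during which the arm holds its last target. There are 200 camera calls.

## Working session

There is one attempt and no reset: what is moved stays moved. The work goes in short steps, Python scripts to look and compute and a tool call to move; the robot and the scene stay as the last step left them, time stands still between calls to the robot, and variables do not carry over. Pictures are saved under pics/ and viewed, at most 10 in all, crops included, and the job is handed in when it is done.

Besides the shell and the picture viewer there is one more tool, called after "Emit:" by a JSON object that holds its "method" and its "body", one argument or row to a line. drive_tool: Moves the arm, as the interface text tells. Its arguments: {"type":"object","properties":{"plan":{"type":"string"},"gripper":{"type":"number"},"force":{"type":"number"}},"required":["plan"]}

```bash
mkdir -p pics
cat > h.py <<'E'
import numpy as np,cv2
from plant import arm
def snap(n,f):
    P=arm.camera_params(n); im=arm.camera(n); cv2.imwrite('pics/'+f,im[:,:,::-1]); return P,im
def K(P):
    f=192/np.tan(np.radians(P['fovy'])/2); return f,P['cx'],P['cy'],np.array(P['extrinsics'])
def ray(P,u,v,z):
    f,cx,cy,E=K(P); d=E[:3,:3]@np.array([(u-cx)/f,(v-cy)/f,1]); o=E[:3,3]
    return o+d*(z-o[2])/d[2]
def proj(P,p):
    f,cx,cy,E=K(P); c=E[:3,:3].T@(np.array(p)-E[:3,3]); return np.array([cx+f*c[0]/c[2],cy+f*c[1]/c[2]])
E
python3 - <<'E'
from h import *
a=[]
for n in('scene','side'):
    P,im=snap(n,n+'0.png'); print(n,P['fovy'],P['cx'],P['cy'],np.round(P['extrinsics'],3).tolist())
s=arm.observe(); print({k:np.round(v,3).tolist() for k,v in s.items()})
E
```

```text
scene 49.895569345958165 254.61590997122488 189.04036168453968 [[-0.895, -0.276, 0.35, 276.001], [-0.445, 0.523, -0.727, 317.585], [0.018, -0.806, -0.591, 580.937], [0.0, 0.0, 0.0, 1.0]]
side 54.193016760027334 258.1244551334158 190.3496318414827 [[0.89, -0.205, 0.408, 207.892], [-0.456, -0.374, 0.808, -973.151], [-0.013, -0.905, -0.426, 433.593], [0.0, 0.0, 0.0, 1.0]]
{'time_s': 0.1, 'qpos': [-1.387, 0.265, 1.605, 0.0, 1.274, -0.037], 'joint_vel': [0.0, -0.0, -0.003, -0.001, 0.0, -0.001], 'effort': [0.0, -51.671, -36.859, 0.0, 0.006, 0.0], 'tool_pos': [147.711, -657.989, 249.049], 'tcp_rot': [0.994, 0.11, -0.0, -0.001], 'ft_force': [-0.394, -0.116, 0.193], 'torque': [0.008, 0.018, -0.001], 'grasp_force': 0.0, 'gripper_width': 1.005}
```

View pics/scene0.png

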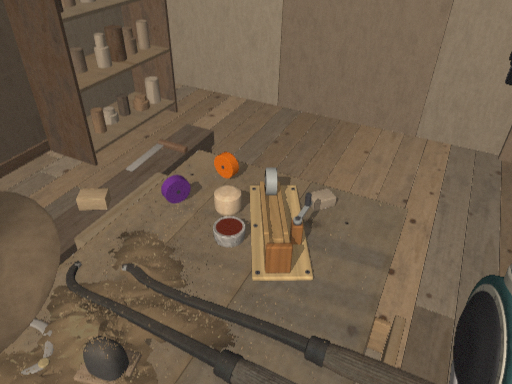

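View pics/side0.png

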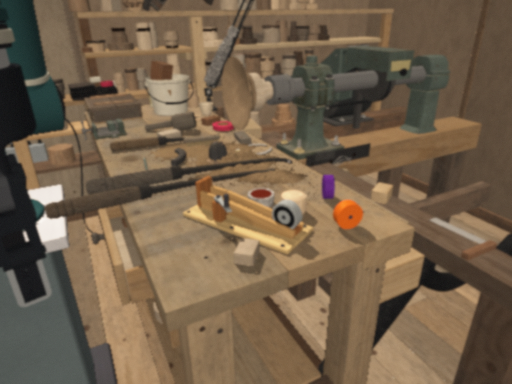

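Scene: the grey roller is at about (271,181) at the far, low end of the gutter. The keeper and its block are at (300,220), the tall stop is near the camera at (278,258), the tin is at (229,231), the blank at (228,200) and the offcut at (321,198). The orange (226,165) and purple (176,189) wheels are look-alikes; the steel one standing in the gutter is the right one. I'll enlarge to confirm it and pick the corners.

Run:
```python
import cv2,numpy as np
a=cv2.imread('pics/scene0.png')[155:290,205:345]; b=cv2.imread('pics/side0.png')[165:275,175:325]
a=cv2.resize(a,(560,540),interpolation=cv2.INTER_CUBIC);b=cv2.resize(b,(750,550),interpolation=cv2.INTER_CUBIC)
cv2.imwrite('pics/a1.png',a);cv2.imwrite('pics/b1.png',b)
```

```text
(no output)
```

View pics/a1.png

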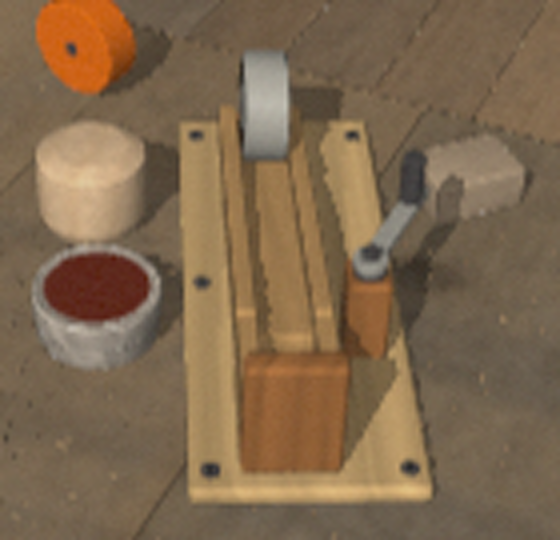

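View pics/b1.png

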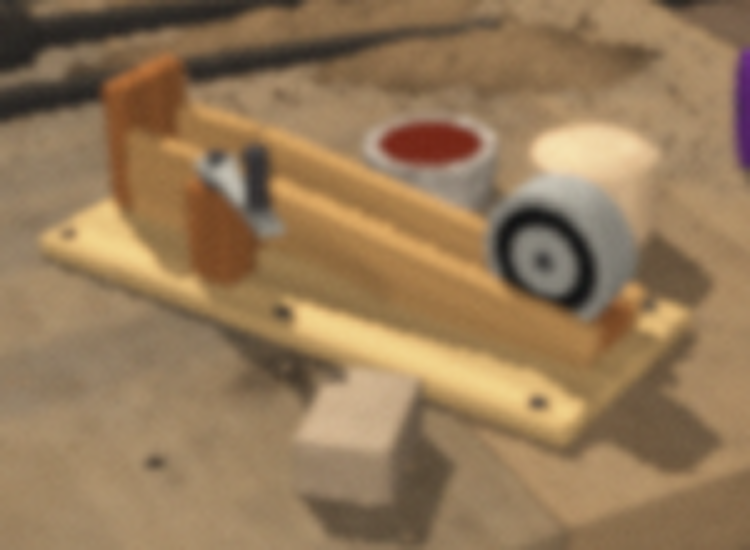

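The crops show one steel roller with black seals and a grey hub, on its rim at the low end: scene crop (265,105), side crop (543,260). That is the one meant. The keeper's peg is at crop (412,175) in the scene view and (257,175) in the side view.

```bash
cat > pose.py <<'E'
from h import *
from scipy.optimize import least_squares
Ps,Pd=arm.camera_params('scene'),arm.camera_params('side')
S=lambda x,y:(Ps,x/4+205-.4,y/4+155-.4)
D=lambda x,y:(Pd,x/5+175-.4,y/5+165-.4)
obs=[(S(189,488),(147,-47,10)),(S(432,487),(147,65,10)),(S(180,122),(-143,-47,10)),(S(366,122),(-143,65,10)),
(D(40,238),(147,65,10)),(D(568,438),(-143,65,10)),(D(692,308),(-143,-47,10)),(D(543,260),(-101,12,49)),(S(371,255),(50.5,42,66))]
def T(q,p):
    c,s=np.cos(q[2]),np.sin(q[2]); return np.array([q[0]+c*p[0]-s*p[1],q[1]+s*p[0]+c*p[1],p[2]])
if __name__=='__main__':
    for o,p in obs[:4]: print(p,ray(*o,10).round(1))
    res=lambda q:np.concatenate([proj(o[0],T(q,p))-o[1:] for o,p in obs])
    r=least_squares(res,[430,-400,1.9],loss='soft_l1'); q=r.x; print(q.round(3)); print(res(q).reshape(-1,2).round(1).tolist()); np.save('q.npy',q)
    # keeper angle: peg top z 94.5, in both
    for o in (S(412,155),D(257,148)):
        w=ray(*o,94.5)-T(q,(50.5,42,0)); c,s=np.cos(q[2]),np.sin(q[2]); g=(c*w[0]+s*w[1],-s*w[0]+c*w[1]); print('peg rel pivot',np.round(g,1),'angle',np.arctan2(-g[0],-g[1]))
    for nm,o,z in(('blank',S(92,160),50),('tin',S(97,287),28),('block',D(358,402),26)):
        w=ray(*o,z)-T(q,(0,0,0)); c,s=np.cos(q[2]),np.sin(q[2]); print(nm,np.round((c*w[0]+s*w[1],-s*w[0]+c*w[1])))
E
python3 pose.py
```

```text
(147, -47, 10) [ 498.6 -141.6   10. ]
(147, 65, 10) [ 400.5 -193.1   10. ]
(-143, -47, 10) [ 631.4 -393.2   10. ]
(-143, 65, 10) [ 533.6 -445.    10. ]
[ 525.748 -292.197   58.606]
[[-0.3, 0.5], [0.4, 0.3], [-0.4, -1.0], [0.0, -1.0], [-0.5, 0.2], [-0.7, -0.7], [0.9, 0.9], [0.4, 0.7], [-0.2, 0.5]]
peg rel pivot [-43.7  23.2] angle 2.05869677249997
peg rel pivot [-42.4  22.2] angle 2.052489640438926
blank [-48. -95.]
tin [ 29. -91.]
block [-77. 111.]
```

Emit:
{"method": "drive_tool", "body": {
  "plan": "1 0 0 -0.1; 1 0 0 -0.2; 1 0 0 -0.292; 1 0 0 -0.292; 1 0 0 -0.292; 1 0 0 -0.292; 1 0 0 -0.292; 1 0 0 -0.292; 1 0 0 -0.292; 1 0 0 -0.292; 1 0 0 -0.292; 1 0 0 -0.292; 1 0 0 -0.292; 1 0 0 -0.292; 1 0 0 -0.292; 1 0 0 -0.292; 1 0 0 -0.292",
  "gripper": -1,
  "force": 60
}}

```text
time_s: 1.52
tool_pos: [294.1, -625.5, 249.7]
tcp_rot: [0.518, 0.855, 0.0, -0.0]
ft_force: [-0.4, 0.3, 0.9]
gripper_width: -0.004
grasp_force: 0.0
```

```bash
cat >> h.py <<'E'
def rel(p=None):
    q=np.load('q.npy'); s=arm.observe(); p=s['tool_pos'] if p is None else p
    c,sn=np.cos(q[2]),np.sin(q[2]); d=np.array(p)-[q[0],q[1],0]
    g=[c*d[0]+sn*d[1],-sn*d[0]+c*d[1],d[2]]
    from scipy.spatial.transform import Rotation as R
    x=R.from_quat(s['tcp_rot']).as_matrix()[:,0]; ang=np.arctan2(x[1],x[0])-q[2]
    print('t',round(s['time_s'],2),'tcp in gutter',np.round(g,1),'tip z',round(g[2]-19,1),'yaw err',round((ang+np.pi)%(2*np.pi)-np.pi,3),'F gutter',np.round([c*s['ft_force'][0]+sn*s['ft_force'][1],-sn*s['ft_force'][0]+c*s['ft_force'][1],s['ft_force'][2]],1),'q6',round(s['qpos'][5],2))
E
python3 -c "
from h import *
rel()"
```

```text
t 1.52 tcp in gutter [-186.1  360.7  249.7] tip z 230.7 yaw err -0.005 F gutter [0.4 0.2 0.9] q6 -1.65
```

Emit:
{"method": "drive_tool", "body": {
  "plan": "0 0.25 0 0; 0 0.5 0 0; 0 0.75 0 0; 0 1 0 0; 0 1 0 0"
}}

```text
time_s: 1.93
tool_pos: [432.7, -552.1, 250.0]
tcp_rot: [0.516, 0.857, 0.002, 0.001]
ft_force: [-0.6, 0.6, -0.7]
gripper_width: 0.002
grasp_force: 0.0
```

Emit:
{"method": "drive_tool", "body": {
  "plan": "0 0.25 0 0; 0 0.5 0 0; 0 0.75 0 0; 0 1 0 0; 0 1 0 0"
}}

```text
time_s: 2.35
tool_pos: [565.4, -481.7, 249.7]
tcp_rot: [0.515, 0.857, 0.002, 0.001]
ft_force: [-0.7, 0.5, -0.5]
gripper_width: 0.001
grasp_force: 0.0
```

Emit:
{"method": "drive_tool", "body": {
  "plan": "0.03 0.2 0.2 0; 0.06 0.4 0.4 0; 0.08 0.41 0.6 0; 0.08 0.41 0.8 0; 0.08 0.41 1 0; 0.08 0.41 1 0; 0.08 0.41 1 0; 0.08 0.41 1 0; 0.08 0.41 1 0"
}}

```text
time_s: 3.1
tool_pos: [609.9, -448.4, 103.8]
tcp_rot: [0.517, 0.856, -0.0, 0.003]
ft_force: [-0.1, -0.1, -0.0]
gripper_width: -0.001
grasp_force: 0.0
```

```bash
python3 -c "
from h import *
rel()
P,im=snap('side','s2.png'); 
a=cv2.resize(im[120:270,180:380,::-1],(600,450),interpolation=cv2.INTER_CUBIC)
Q,w=snap('wrist','w2.png'); b=cv2.resize(w[:,:,::-1],(600,450))
cv2.imwrite('pics/c2.png',a);rel()"
```

```text
t 3.1 tcp in gutter [-177.4   -1.3  103.8] tip z 84.8 yaw err -0.003 F gutter [-0.   0.2 -0. ] q6 -1.15
t 3.2 tcp in gutter [-177.3   -1.3  103.9] tip z 84.9 yaw err -0.003 F gutter [-0.8  0.4 -0.3] q6 -1.15
```

View pics/c2.png

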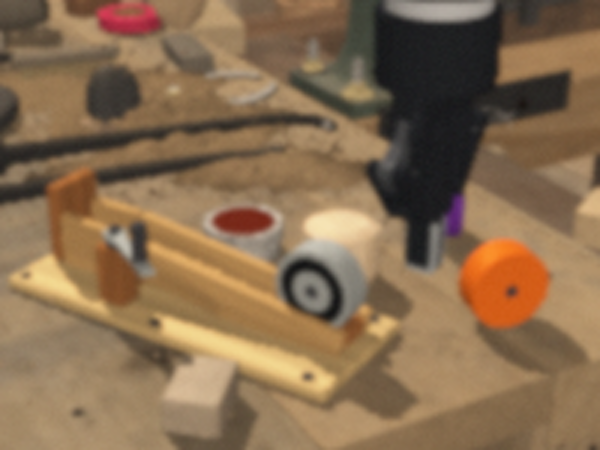

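View pics/w2.png

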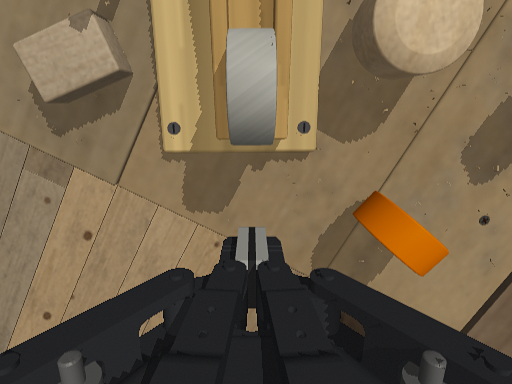

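The tip (side crop 423,268) hangs behind the roller and is in line with it: the wrist view has the fingers at u=252 and the roller at u=251. The board's low corners are at (163,152) and (317,150). I'll check the pose and the tip height.

```bash
python3 -c "
from h import *
from pose import T
q=np.load('q.npy')
W=arm.camera_params('wrist');D=arm.camera_params('side')
print(W['cx'],W['cy'])
for u,v,z in((163,152,10),(317,150,10)): rel(ray(W,u,v,z))
print('roller px pred',proj(W,T(q,(-101,0,80))))
for z in(72,85,98): print(z,proj(D,T(q,(-177,-1.3,z))))
"
```

```text
251.49278373849612 190.15486920408912
t 3.2 tcp in gutter [-142.1   62.1   10. ] tip z -9.0 yaw err -0.003 F gutter [-0.8  0.4 -0.3] q6 -1.15
t 3.2 tcp in gutter [-141.1  -49.7   10. ] tip z -9.0 yaw err -0.003 F gutter [-0.8  0.4 -0.3] q6 -1.15
roller px pred [246.82144679  86.7567872 ]
72 [320.16111596 214.83371951]
85 [320.53989342 209.02610893]
98 [320.92441168 203.13047749]
```

Emit:
{"method": "drive_tool", "body": {
  "plan": "0 0.009 0.1 0; 0 0.009 0.2 0; 0 0.009 0.286 0; 0 0.009 0.286 0; 0.04 0.009 0.286 0; 0.08 0.009 0.286 0; 0.12 0.009 0.286 0; 0.15 0.009 0.286 0; 0.17 0.009 0.286 0; 0.19 0.009 0.286 0; 0.2 0.009 0.286 0; 0.2 0.009 0.286 0; 0.2 0.009 0.286 0"
}}

```text
time_s: 4.28
tool_pos: [595.8, -419.6, 57.7]
tcp_rot: [0.517, 0.856, -0.0, 0.0]
ft_force: [0.9, 0.4, -0.4]
gripper_width: -0.004
grasp_force: 0.0
```

```bash
python3 -c "
from h import *
rel()"
```

```text
t 4.28 tcp in gutter [-145.4   -2.3   57.7] tip z 38.7 yaw err -0.002 F gutter [-0.1 -0.9 -0.4] q6 -1.13
```

Emit:
{"method": "drive_tool", "body": {
  "plan": "0.01 0 -0.015 0; 0.02 0 -0.022 0; 0.035 0 -0.024 0; 0.05 0 -0.026 0; 0.065 0 -0.028 0; 0.08 0 -0.03 0; 0.095 0 -0.032 0; 0.11 0 -0.034 0; 0.125 0 -0.035 0; 0.14 0 -0.037 0; 0.155 0 -0.039 0; 0.17 0 -0.041 0; 0.185 0 -0.043 0; 0.2 0 -0.045 0; 0.215 0 -0.046 0; 0.23 0 -0.048 0; 0.245 0 -0.05 0; 0.255 0 -0.051 0; 0.263 0 -0.052 0; 0.268 0 -0.053 0"
}}

```text
time_s: 5.95
tool_pos: [576.8, -383.8, 65.3]
tcp_rot: [0.517, 0.856, 0.0, -0.0]
ft_force: [0.3, -0.4, 0.5]
gripper_width: -0.001
grasp_force: 0.6
```

```bash
python3 -c "
from h import *
rel()
Q,w=snap('wrist','w3.png'); S,s=snap('scene','s3.png'); D,d=snap('side','d3.png')
f=lambda i:cv2.resize(i[:,:,::-1],(400,300))
c=cv2.resize(d[140:270,160:330,::-1],(392,300),interpolation=cv2.INTER_CUBIC)
cv2.imwrite('pics/c3.png',np.hstack([f(w),c]));rel()"
```

```text
t 5.95 tcp in gutter [-104.8   -2.3   65.3] tip z 46.3 yaw err -0.002 F gutter [-0.5 -0.   0.5] q6 -1.11
t 6.1 tcp in gutter [-104.9   -2.3   65.2] tip z 46.2 yaw err -0.002 F gutter [-1.   0.1 -0.2] q6 -1.11
```

View pics/c3.png

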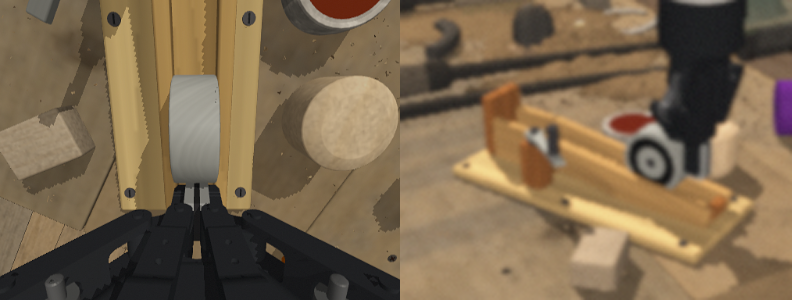

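The roller has moved up and rests against the fingertip: wrist at (195,130) in the half picture, about x = -63. I'll keep pushing.

Emit:
{"method": "drive_tool", "body": {
  "plan": "0.008 0 -0.001 0; 0.02 0 -0.002 0; 0.04 0 -0.005 0; 0.06 0 -0.007 0; 0.08 0 -0.01 0; 0.1 0 -0.012 0; 0.12 0 -0.015 0; 0.14 0 -0.017 0; 0.16 0 -0.02 0; 0.18 0 -0.022 0; 0.2 0 -0.025 0; 0.22 0 -0.027 0; 0.24 0 -0.029 0; 0.26 0 -0.032 0; 0.28 0 -0.034 0; 0.3 0 -0.037 0; 0.315 0 -0.039 0; 0.328 0 -0.04 0; 0.336 0 -0.041 0; 0.34 0 -0.042 0"
}}

```text
time_s: 7.77
tool_pos: [553.1, -338.6, 71.6]
tcp_rot: [0.517, 0.856, 0.0, -0.0]
ft_force: [0.4, -1.3, 1.0]
gripper_width: 0.003
grasp_force: 0.6
```

Emit:
{"method": "drive_tool", "body": {
  "plan": "0.008 0 -0.001 0; 0.02 0 -0.002 0; 0.04 0 -0.005 0; 0.06 0 -0.007 0; 0.08 0 -0.01 0; 0.1 0 -0.012 0; 0.12 0 -0.015 0; 0.14 0 -0.017 0; 0.16 0 -0.02 0; 0.18 0 -0.022 0; 0.2 0 -0.025 0; 0.22 0 -0.027 0; 0.24 0 -0.029 0; 0.26 0 -0.032 0; 0.28 0 -0.034 0; 0.3 0 -0.037 0; 0.315 0 -0.039 0; 0.328 0 -0.04 0; 0.336 0 -0.041 0; 0.34 0 -0.042 0"
}}

```text
time_s: 9.43
tool_pos: [529.3, -293.5, 77.9]
tcp_rot: [0.517, 0.856, 0.0, -0.0]
ft_force: [0.3, -1.0, 0.7]
gripper_width: -0.002
grasp_force: 0.6
```

```bash
python3 -c "
from h import *
rel()
Q,w=snap('wrist','w4.png'); D,d=snap('side','d4.png')
f=lambda i:cv2.resize(i[:,:,::-1],(400,300))
c=cv2.resize(d[140:270,160:330,::-1],(392,300),interpolation=cv2.INTER_CUBIC)
cv2.imwrite('pics/c4.png',np.hstack([f(w),c]));rel()"
```

```text
t 9.43 tcp in gutter [-2.8 -2.5 77.9] tip z 58.9 yaw err -0.002 F gutter [-1.1  0.2  0.7] q6 -1.03
t 9.53 tcp in gutter [-2.8 -2.5 77.9] tip z 58.9 yaw err -0.002 F gutter [ 0.6 -0.  -0.4] q6 -1.03
```

View pics/c4.png

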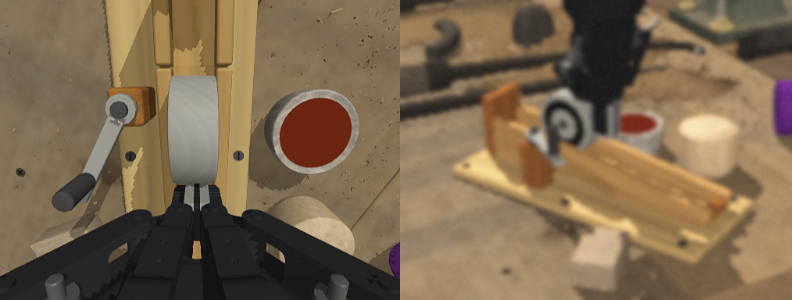

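Emit:
{"method": "drive_tool", "body": {
  "plan": "0.008 0 -0.001 0; 0.02 0 -0.002 0; 0.04 0 -0.005 0; 0.06 0 -0.007 0; 0.08 0 -0.01 0; 0.1 0 -0.012 0; 0.12 0 -0.015 0; 0.14 0 -0.017 0; 0.155 0 -0.019 0; 0.17 0 -0.02 0; 0.18 0 -0.021 0; 0.19 0 -0.022 0; 0.2 0 -0.023 0; 0.21 0 -0.024 0; 0.22 0 -0.024 0; 0.23 0 -0.024 0; 0.24 0 -0.024 0; 0.25 0 -0.024 0; 0.26 0 -0.024 0; 0.27 0 -0.024 0"
}}

```text
time_s: 11.2
tool_pos: [510.2, -257.5, 81.3]
tcp_rot: [0.517, 0.856, 0.0, -0.0]
ft_force: [-0.5, 0.0, 0.3]
gripper_width: -0.003
grasp_force: 0.0
```

Emit:
{"method": "drive_tool", "body": {
  "plan": "0.01 0 0 0; 0.02 0 0 0; 0.03 0 0 0; 0.04 0 0 0; 0.05 0 0 0; 0.06 0 0 0; 0.067 0 0 0; 0.073 0 0 0; 0.073 0 0 0; 0.073 0 0 0"
}}

```text
time_s: 12.03
tool_pos: [505.5, -248.2, 81.6]
tcp_rot: [0.517, 0.856, -0.0, 0.0]
ft_force: [-0.8, 0.9, -0.2]
gripper_width: -0.0
grasp_force: 0.0
```

```bash
python3 -c "
from h import *
rel()
Q,w=snap('wrist','w5.png'); D,d=snap('side','d5.png')
f=lambda i:cv2.resize(i[:,:,::-1],(400,300))
c=cv2.resize(d[140:270,160:330,::-1],(392,300),interpolation=cv2.INTER_CUBIC)
cv2.imwrite('pics/c5.png',np.hstack([f(w),c]));rel()"
```

```text
t 12.03 tcp in gutter [48.4 -2.7 81.6] tip z 62.6 yaw err -0.002 F gutter [ 1.2  0.3 -0.2] q6 -0.99
t 12.13 tcp in gutter [48.3 -2.7 81.6] tip z 62.6 yaw err -0.002 F gutter [-0.4 -0.3  0.5] q6 -0.99
```

View pics/c5.png

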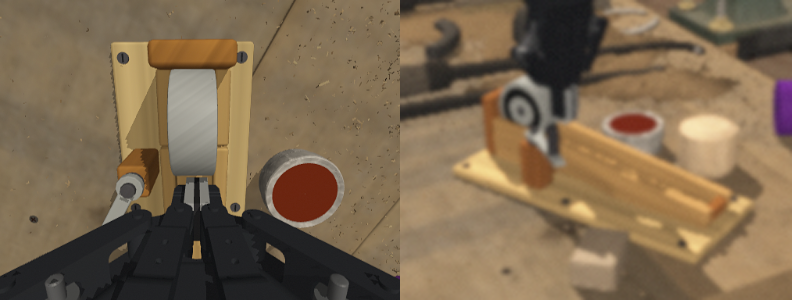

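The roller has dropped into the rest against the tall stop (wrist crop 193,120), and there is a small gap between it and the fingertip. I'll work out the peg and board position from the stored wrist frames.

```bash
python3 -c "
from h import *
from pose import T
q=np.load('q.npy')
W=arm.camera_params('wrist'); p5=np.array(arm.observe()['tool_pos'])
for u,v in((111,41),(254,41)): rel(ray(W,u*1.28,v*1.28,10))
rel(ray(W,129*1.28,187*1.28,68))
E=np.array(W['extrinsics']);E[:3,3]+=np.array([529.3,-293.5,77.9])-p5; W['extrinsics']=E
print('w4: peg top, pivot')
rel(ray(W,61*1.28,201*1.28,94.5)); rel(ray(W,119*1.28,108*1.28,70))
"
```

```text
t 12.13 tcp in gutter [147.  62.  10.] tip z -9.0 yaw err -0.002 F gutter [-0.4 -0.3  0.5] q6 -0.99
t 12.13 tcp in gutter [146.7 -47.6  10. ] tip z -9.0 yaw err -0.002 F gutter [-0.4 -0.3  0.5] q6 -0.99
t 12.13 tcp in gutter [52.2 39.9 68. ] tip z 49.0 yaw err -0.002 F gutter [-0.4 -0.3  0.5] q6 -0.99
w4: peg top, pivot
t 12.13 tcp in gutter [ 7.5 65.7 94.5] tip z 75.5 yaw err -0.002 F gutter [-0.4 -0.3  0.5] q6 -0.99
t 12.13 tcp in gutter [51.6 39.9 70. ] tip z 51.0 yaw err -0.002 F gutter [-0.4 -0.3  0.5] q6 -0.99
```

Emit:
{"method": "drive_tool", "body": {
  "plan": "-0.03 0 0 0; -0.03 0 -0.1 0; -0.03 0 -0.2 0; -0.03 0 -0.3 0; -0.03 0 -0.4 0; -0.03 0 -0.4 0; -0.03 0 -0.4 0"
}}

```text
time_s: 12.72
tool_pos: [508.5, -252.9, 142.5]
tcp_rot: [0.517, 0.856, 0.0, 0.001]
ft_force: [-0.8, 0.9, -0.1]
gripper_width: 0.003
grasp_force: 0.0
```

Emit:
{"method": "drive_tool", "body": {
  "plan": "-0.08 -0.2 0 0; -0.16 -0.4 0 0; -0.23 -0.6 0 0; -0.23 -0.65 0 0; -0.23 -0.65 0 0; -0.23 -0.65 0.1 0; -0.23 -0.65 0.2 0; -0.23 -0.65 0.3 0; -0.23 -0.65 0.33 0; -0.23 -0.65 0.33 0; -0.23 -0.65 0.33 0; -0.23 -0.65 0.33 0"
}}

```text
time_s: 13.72
tool_pos: [438.2, -328.1, 92.7]
tcp_rot: [0.517, 0.856, -0.0, 0.001]
ft_force: [0.6, -1.1, 0.2]
gripper_width: 0.004
grasp_force: 0.0
```

```bash
python3 -c "
from h import *
rel()"
```

```text
t 13.72 tcp in gutter [ 9.2 94.2 92.7] tip z 73.7 yaw err -0.002 F gutter [-1.3 -0.   0.2] q6 -1.17
```

Emit:
{"method": "drive_tool", "body": {
  "plan": "-0.004 0.04 0 0; -0.008 0.08 0 0; -0.015 0.105 0 0; -0.028 0.13 0 0; -0.041 0.155 0 0; -0.053 0.175 0 0; -0.061 0.192 0 0; -0.068 0.212 0 0; -0.075 0.232 0 0; -0.082 0.25 0 0; -0.088 0.268 0 0; -0.092 0.29 0 0; -0.095 0.313 0 0; -0.098 0.337 0 0; -0.101 0.361 0 0; -0.098 0.385 0 0; -0.092 0.41 0 0; -0.087 0.435 0 0; -0.081 0.458 0 0; -0.081 0.458 0 0"
}}

```text
time_s: 15.38
tool_pos: [504.8, -306.5, 92.3]
tcp_rot: [0.517, 0.856, 0.0, 0.001]
ft_force: [1.0, -1.3, 0.1]
gripper_width: -0.002
grasp_force: 0.3
```

```bash
python3 -c "
from h import *
rel()
Q,w=snap('wrist','w6.png')
S,s=snap('scene','s6.png')
f=lambda i:cv2.resize(i[:,:,::-1],(400,300))
c=cv2.resize(s[155:290,205:345,::-1],(311,300),interpolation=cv2.INTER_CUBIC)
cv2.imwrite('pics/c6.png',np.hstack([f(w),c]))
# blob check: dark pixels left/ahead of fingertip (peg) numerically
"
```

```text
t 15.38 tcp in gutter [-2.8 25.2 92.3] tip z 73.3 yaw err -0.002 F gutter [-1.7 -0.3  0.1] q6 -1.07
```

Emit:
{"method": "drive_tool", "body": {
  "plan": "0.012 0.02 0 0; 0.024 0.04 0 0; 0.035 0.06 0 0; 0.045 0.078 0 0; 0.06 0.095 0 0; 0.078 0.113 0 0; 0.1 0.135 0 0; 0.122 0.155 0 0; 0.138 0.166 0 0; 0.154 0.177 0 0; 0.17 0.187 0 0; 0.183 0.195 0 0; 0.2 0.2 0 0; 0.215 0.205 0 0; 0.23 0.21 0 0; 0.24 0.213 0 0; 0.249 0.215 0 0; 0.249 0.215 0 0"
}}

```text
time_s: 16.98
tool_pos: [514.9, -258.8, 92.1]
tcp_rot: [0.517, 0.856, -0.0, 0.0]
ft_force: [-1.1, -2.4, -0.9]
gripper_width: -0.001
grasp_force: 0.8
```

```bash
python3 -c "
from h import *
rel()
Q,w=snap('wrist','w7.png')
S,s=snap('scene','s7.png')
rel()"
```

```text
t 16.98 tcp in gutter [34.6 -6.  92.1] tip z 73.1 yaw err -0.002 F gutter [-1.6  2.1 -0.9] q6 -0.99
t 17.08 tcp in gutter [34.5 -6.  92.1] tip z 73.1 yaw err -0.002 F gutter [-1.5  0.6 -0.5] q6 -0.99
```

Emit:
{"method": "drive_tool", "body": {
  "plan": "0.004 0 0 0; 0.008 0 0 0; 0.012 0 0 0; 0.012 0 0 0"
}}

```text
time_s: 17.42
tool_pos: [514.8, -258.6, 92.2]
tcp_rot: [0.517, 0.856, -0.001, 0.002]
ft_force: [2.2, -6.4, -2.5]
gripper_width: -0.0
grasp_force: 3.3
```

Emit:
{"method": "drive_tool", "body": {
  "plan": "0.003 0 0 0; 0.006 0 0 0; 0.006 0 0 0"
}}

```text
time_s: 17.67
tool_pos: [514.8, -258.5, 92.3]
tcp_rot: [0.517, 0.856, -0.001, 0.002]
ft_force: [2.7, -8.5, -4.1]
gripper_width: -0.002
grasp_force: 4.4
```

The peg is hard against its closed limit: force rose to 9 N with no motion. I'll back off, rise and look.

Emit:
{"method": "drive_tool", "body": {
  "plan": "-0.03 0 0 0; -0.07 0 0 0; -0.1 0 0 0; -0.1 0 -0.1 0; -0.12 0 -0.3 0; -0.2 0 -0.5 0; -0.3 0 -0.7 0; -0.4 0 -0.7 0; -0.4 0 -0.7 0; -0.4 0 -0.7 0"
}}

```text
time_s: 18.5
tool_pos: [541.7, -309.6, 197.1]
tcp_rot: [0.517, 0.856, 0.0, -0.0]
ft_force: [-0.4, -0.7, 0.2]
gripper_width: -0.0
grasp_force: 0.0
```

```bash
python3 -c "
from h import *
rel()
Q,w=snap('wrist','w8.png')
S,s=snap('scene','s8.png');D,d=snap('side','d8.png')
c=cv2.resize(s[155:290,205:345,::-1],(311,300),interpolation=cv2.INTER_CUBIC)
e=cv2.resize(d[150:275,170:340,::-1],(408,300),interpolation=cv2.INTER_CUBIC)
b=cv2.resize(w[:,:,::-1],(397,298))
z=cv2.resize(w[0:200,150:410,::-1],(322,298)) 
t=np.hstack([c,e]); u=np.hstack([b,z])
cv2.imwrite('pics/c8.png',np.vstack([t,u]));print(t.shape,u.shape)"
```

```text
t 18.5 tcp in gutter [-22.9  -5.9 197.1] tip z 178.1 yaw err -0.003 F gutter [-0.4  0.6  0.2] q6 -1.04
(300, 719, 3) (298, 719, 3)
```

View pics/c8.png

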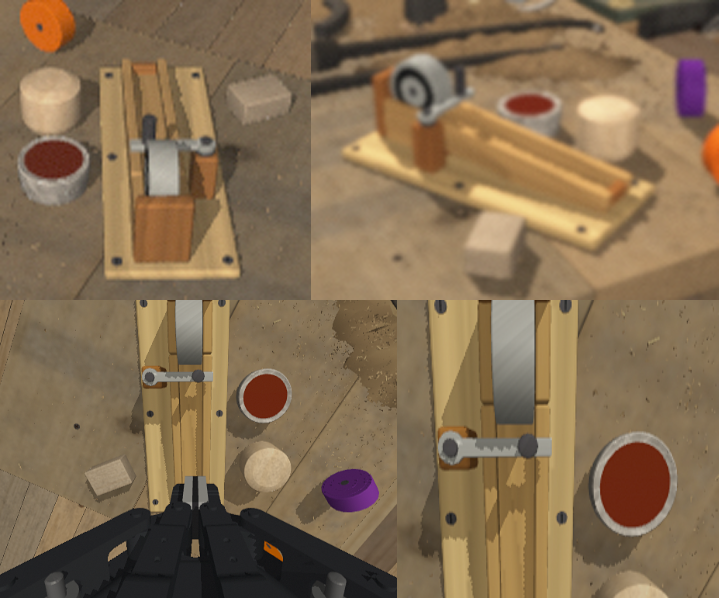

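The keeper lies straight across the gutter (lower-right crop 450–550,447), with the roller parked behind it in the rest. The tin, blank and offcut have not moved, and the arm is clear.

```bash
python3 -c "
from plant import arm
print(arm.sign_off())"
```

```text
the job is handed in; nothing more can be done
None
```

The roller is parked in the rest against the tall stop, the keeper is closed straight across behind it, nothing else was moved, and the job was handed in after about 19 s of robot time.

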